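# Clip a paint sample board to the sloping easel

## Robot

A 6-joint arm with a two-finger parallel gripper is mounted at the origin on the work surface. World frame = base frame: x ahead of the robot, y to its left, z up, the work surface at z = 0. Lengths are in m, angles in degrees, forces in N, time in s.
With the tool pointing down it reaches from about 0.3 to 0.75 m from the base axis. Payload 8.5 kg.
Tool frame: the origin (TCP) lies midway between the tips of the shut fingers; the grasp point (between the pads) lies 19 mm behind it (env.grasp_offset is the distance from the TCP to the grasp point, in m); z points along the fingers, y is the line along which they close (so a half turn about z gives the same grasp; the last joint's range is limited). The gripper opens to 85 mm and grips with 20 to 120 N. Pads are 22 mm wide; open, the fingers measure 114 mm over their backs; the gripper's body (76 mm by 85 mm) begins 54 mm behind the grasp point. The pads swing forward as they close: fully open they stand 13 mm farther back than shut.
Start: joints at [-89.341, 21.807, 74.336, -0, 83.858, -12.336], TCP at [0.124, -0.536, 0.231] pointing down, gripper open.
Joint ranges: [-178.18, 178.18], [-50.72, 133.34], [12.68, 142.11], [-81.47, 261.47], [9.98, 163.14], [-165.26, 165.26]. Speed limits (degrees/s): [136.94, 136.94, 180, 180, 180, 180].

## Interface

Orientations are given as a 3x3 rotation matrix whose columns are the frame's x, y, z axes.
In Python, from rig import env gives the robot as it stands.
- The arm moves only by the tool servo_tool, never from a script. Its argument "deltas" is text: rows parted by semicolons, each of 7 numbers parted by spaces: the opening, from 0 (shut) to 1 (fully open), then the shift along the tool's x, y, z in mm, then the turn, a rotation vector about the tool's x, y, z in rad. A call has 1 to 8 rows; each row shifts and turns the commanded pose from where the row before left it, along the tool's axes as they then stand; what a row does not reach is not made up. A row lasts 1/12 s, in which the tool goes at most 41.7 mm and 7.16 degrees, less where a joint would pass 70% of its speed; a pose out of reach is approached as far as the arm can. A call is refused whole if a number of a shift passes 41.7 or a number of a turn 0.125, either way. A call with a gripper value outside its range is refused whole. The fingers move at their own pace and stop on an object; "newtons" is the grip in N (left out, the last holds). Time passes only in rows, so rows that do not move let the fingers close. It gives the time, the measured TCP pose, the force, the opening and the grip force at its end, in the units of the state.
- env.observe(): the state, without advancing time (a new reading comes with each control period).
- env.get_image(name): name is "side" or "top" or "wrist"; returns a dict with "img" (400x640x3 uint8, red, green, blue), "depth" (400x640 float32, m along the optical axis (not along the pixel's ray), 0 where there is no reading), "camera_matrix" (3x3 intrinsics, pixels), "D" ([k1, k2, p1, p2, k3] as OpenCV has them; the pictures are not rectified), "world_to_cam" (4x4, takes a point from world to camera coordinates). Camera axes: x right, y down, z forward; pixel columns grow to the right and rows downward; lengths in m; the calibration is good to about 2 mm. A picture is of the moment at which its call begins.
- env.close_job(): hands the job in; it is judged then, once.
Trained networks look in a picture, given as the dict that the camera call returned (one of the last four; its "shot" number tells which), for a name from the list of things; names that differ only in an ending like _2 or _b are one class to them, and where a whole thing is asked for, a point or a joint stands for the part that bears it (a point fixed in the world has none). Each returns a list of dicts, best first, with "conf" (0 to 1); they miss things now and then, are a little off and sometimes report something else, mostly with a low value. They report only what shows in the picture. A call takes as long as a camera call. They do not tell look-alikes from the thing itself.
- env.spot_in(name, picture): "bbox" ([centre column, centre row, width, height] in pixels, round what is visible of it).
- env.spot_point(name, picture): "uv" ([column, row] in pixels: a listed point, or the origin of a listed thing).
The state is a dict: "time_s": time; "q": joint angles; "qvel": joint speeds; "joint_efforts": joint torques, N m; "position": TCP position; "tool_rot": TCP orientation; "ft_force": force on the tool from outside, world axes, zero at the start; "wrist_torque": the same for the moment, N m; "grip_width": finger opening in m; "gripper_force": force on a finger pad.
Only numpy, scipy, OpenCV 4.12 (cv2) and the standard library are available. Lean on these libraries where they do the work, as an engineer would, in place of code of your own. Each camera call takes 0.05 s, during which the arm holds its last target. There are 200 camera calls.

## Task

Get the large sample board ready for spraying: take it out of the rack and set it on the sloping easel, centred, its long bottom edge down on the ledge and its back flat against the two uprights. Then squeeze the spring clamp off its storage rail and clip it over the top edge of the board at one of the two uprights, pushed well on, so that its jaws pinch board and upright together. Leave the other things on the table where they are.

Things in the scene. Friction and masses are not known exactly. Their poses are not given: they have to be found in the camera images.
- sample: The large sample board: bare MDF, 180 mm wide (its y), 130 mm tall (its z), 9 mm thick (its x), 160 g. Origin at its centre; both faces and both long edges are alike. It starts upright in a slot of the rack, foot 12 mm above the table, the lowest 30 mm inside the slot (slot walls are 12 mm apart).
- small_sample: A smaller sample board, 110 x 70 x 9 mm, in the rack's other slot, 65 mm from the large one. Origin at its centre. Leave it alone.
- rack: Fixed aluminium rack, 130 x 160 mm, 42 mm high, with two slots along its y, at x = +30 mm (large board) and x = -35 mm (small board). Origin at the centre of its underside on the table.
- frame: Fixed plywood frame of the easel, leaning 30 degrees from vertical, its top towards the robot; its face looks away from the robot and up. x: normal of the face, y: level along the ledge, z: up the slope. Origin at the middle of the ledge, in the plane of the uprights' front faces, 48 mm above the table. A seated sample has its centre at (4.5, 0, 65) mm.
- left_top (a point): Top end (frame z = 130 mm, level with a seated board's top edge) of the upright at frame y = +70 mm, in its front face plane; axes as the frame's. The upright is 36 mm wide and 9 mm thick (x from -9 mm to 0); below z = 60 mm it is propped from behind. The 104 mm gap between the two uprights is open.
- right_top (a point): The same point of the other upright, at frame y = -70 mm. The ledge below is 200 mm long and reaches to frame x = 23 mm, where a lip 8 mm high ends it.
- rail: Fixed wooden storage rail: base 100 x 180 mm and an upright strip 18 mm thick (its x), 180 mm long (its y), top edge 100 mm above the table. Origin at the centre of its underside on the table.
- clamp: Sprung clamp like a big clothes peg, 104 mm long, 30 mm wide, 130 g: two black handles up, two rubber-padded jaws down. Origin on the hinge axis (its y), z from jaws to handles, x across the jaws. Starts clipped over the rail's top edge, its 16 mm hinge barrel resting on it. This body is the +x half; with the clamp open by q, the middle plane is turned by q/2 from it.
- clamp_pads (a point): Point 42 mm below the hinge axis, midway between the jaw pads at jaw value 0 (pads 18 mm high, 30 mm wide); axes as the clamp's. It belongs to the +x half.
- clamp_jaw (a joint): Opening of the clamp, rad: 0 = pads parallel 18 mm apart (on the rail, or on board plus upright), -0.2 = shut, 0.55 = fully squeezed (pads 40 mm apart). Handle ends are 53 mm above the hinge axis, 54 mm apart outside at 0; fully squeezed the handles are parallel, 26 mm outside, from 10 to 53 mm above the axis. Squeezing takes about 15 N; the jaws press with about 10 N.
- vase_a: Turned dark piece, 66 mm across, 130 mm tall, loose. Origin at its foot. Leave it alone.
- vase_b: As vase_a.
- vase_c: As vase_a.
- tape_roll: Roll of masking tape lying flat, 110 mm across, 25 mm high. Origin at its underside. Leave it alone.
- paint_tin: Paint tin, 90 mm across, 110 mm tall. Origin at its foot. Leave it alone.
- sanding_block: Cork sanding block, 100 x 60 x 28 mm. Origin at its underside. Leave it alone.
Not all that is in view belongs to the job. Leave any red look-alike of the sample alone. Of the things that look like the clamp, the smaller one is meant.

How it is judged (in metres and radians):
On the way, in this order (a step that is already met when the one before it is completed fails the run):
1. the large board stands on the easel's ledge against both uprights, let go (x of sample in the frame of frame between -0.001 and 0.01 m and y of sample in the frame of frame between -0.015 and 0.015 m and z of sample in the frame of frame between 0.06 and 0.07 m and angle between the x axis of sample and the x axis of frame, either way round below 0.08 rad and angle between the z axis of sample and the z axis of frame, either way round below 0.08 rad and contact force between the fingers and sample below 0.3 N), for 0.3 s.
2. the clamp, squeezed open, has been taken away from its rail (value of joint clamp_jaw above 0.15 rad and distance of clamp from where it was at the start of the episode above 0.06 m), for 0.1 s.
At the end, for the whole second after the job is handed in: Board seated on ledge and uprights: within 5 mm, 15 mm sideways, 0.08 rad. Clamp pinches board and upright (over 3 N on each) at either upright: pad centre 9-42 mm below the top edge, within 20 mm of the upright's middle, 10 mm of its face; jaw value -0.06 to 0.10; both at rest (x of sample in the frame of frame between -0.001 and 0.01 m and y of sample in the frame of frame between -0.015 and 0.015 m and z of sample in the frame of frame between 0.06 and 0.07 m and angle between the x axis of sample and the x axis of frame, either way round below 0.08 rad and angle between the z axis of sample and the z axis of frame, either way round below 0.08 rad and x of clamp_pads in the frame of frame between -0.01 and 0.01 m and z of clamp_pads in the frame of frame between 0.088 and 0.121 m and (y of clamp_pads in the frame of frame between 0.05 and 0.09 m or y of clamp_pads in the frame of frame between -0.09 and -0.05 m) and contact force between clamp and sample above 3 N and contact force between clamp and frame above 3 N and value of joint clamp_jaw between -0.06 and 0.1 rad and linear speed of each of clamp, sample below 0.02 m/s); the robot touches nothing.
It fails at once if one of the other loose things is moved more than 30 mm (distance of any of vase_a, vase_b, vase_c, tape_roll, paint_tin, sanding_block, small_sample from where it was at the start of the episode above 0.03 m).
It also fails if it takes over 61 s, if anything falls off the work surface, if the arm or the gripper's body presses on something with over 40 N, if the wrist force passes 120 N, or if a joint passes its speed limit or range.

## Working session

There is one attempt and no reset: what is moved stays moved. The work goes in short steps, Python scripts to look and compute and a tool call to move; the robot and the scene stay as the last step left them, time stands still between calls to the robot, and variables do not carry over. Pictures are saved under pics/ and viewed, at most 10 in all, crops included, and the job is handed in when it is done.

Besides the shell and the picture viewer there is one more tool, called after "Request:" as a command line: name --argument value ..., lists and objects as JSON in quotes. servo_tool: Moves the arm, as the interface text tells. Its arguments: {"type":"object","properties":{"deltas":{"type":"string"},"newtons":{"type":"number"}},"required":["deltas"]}

```bash
ls; mkdir -p pics; cat > h.py <<'E'
import numpy as np, cv2, json
from rig import env
def shot(n):
    return env.get_image(n)
def ray(p,uv):
    K=np.array(p["camera_matrix"]);D=np.array(p["D"],float);T=np.array(p["world_to_cam"])
    x=cv2.undistortPoints(np.array([[uv]],float),K,D)[0,0]
    R=T[:3,:3];t=T[:3,3]
    return -R.T@t, R.T@np.array([x[0],x[1],1.])
def at_z(p,uv,z):
    o,d=ray(p,uv); return o+d*(z-o[2])/d[2]
def at_d(p,uv):
    o,d=ray(p,uv);u,v=int(round(uv[0])),int(round(uv[1]))
    w=p["depth"][max(0,v-1):v+2,max(0,u-1):u+2];w=w[w>0]
    return o+d*np.median(w) if len(w) else None
def proj(p,X):
    T=np.array(p["world_to_cam"]);X=np.atleast_2d(X)
    r,_=cv2.Rodrigues(T[:3,:3]);return cv2.projectPoints(X.astype(float),r,T[:3,3],np.array(p["camera_matrix"]),np.array(p["D"],float))[0][:,0]
def cloud(p):
    d=p["depth"];v,u=np.nonzero(d>0)
    K=np.array(p["camera_matrix"]);T=np.array(p["world_to_cam"])
    x=cv2.undistortPoints(np.stack([u,v],1).astype(float)[:,None],K,np.array(p["D"],float))[:,0]
    z=d[v,u];c=np.c_[x*z[:,None],z]
    return (c-T[:3,3])@T[:3,:3],u,v
def save(img,n): cv2.imwrite("pics/"+n,cv2.cvtColor(img,cv2.COLOR_RGB2BGR))
E
python3 - <<'E'
from h import *
np.set_printoptions(precision=3,suppress=True)
for c in ("side","top"):
    p=shot(c); save(p["img"],c+"0.png")
    o,d=ray(p,(320,200)); print(c,o,d)
    for n in ["sample","small_sample","rack","frame","left_top","right_top","rail","clamp","clamp_pads","vase_a","tape_roll","paint_tin","sanding_block"]:
        s=env.spot_point(n,p)
        for k in s[:4]: 
            print(n,np.round(k["uv"]),round(k["conf"],2),at_d(p,k["uv"]) if 0<=k["uv"][0]<640 and 0<=k["uv"][1]<400 else None)
E
```

```text
pics
side [-0.598 -0.018  0.962] [ 0.785  0.042 -0.618]
sample [462. 214.] 0.77 [ 0.481 -0.374  0.079]
small_sample [466. 237.] 0.95 [ 0.415 -0.377  0.046]
small_sample [206. 215.] 0.34 [0.449 0.37  0.069]
rack [453. 240.] 0.94 [ 0.409 -0.342  0.038]
frame [322. 187.] 0.56 [0.641 0.042 0.039]
left_top [293. 164.] 0.83 [ 0.829  0.155 -0.   ]
right_top [344. 169.] 0.79 [ 0.575 -0.026  0.157]
rail [219. 227.] 0.68 [0.457 0.342 0.015]
rail [206. 216.] 0.32 [0.448 0.371 0.064]
rail [462. 214.] 0.28 [ 0.48  -0.373  0.078]
clamp [204. 201.] 0.67 [0.447 0.368 0.121]
clamp [163. 202.] 0.66 [0.48  0.51  0.088]
clamp_pads [205. 214.] 0.92 [0.446 0.374 0.074]
clamp_pads [165. 216.] 0.74 [ 0.515  0.532 -0.001]
vase_a [425. 180.] 0.82 [ 0.705 -0.299  0.034]
vase_a [278. 179.] 0.62 [0.704 0.192 0.021]
vase_a [346. 168.] 0.62 [ 0.75  -0.033  0.04 ]
tape_roll [352. 265.] 0.61 [ 0.169 -0.05   0.173]
tape_roll [279. 177.] 0.16 [0.708 0.19  0.028]
paint_tin [234. 187.] 0.84 [0.637 0.331 0.033]
paint_tin [304. 263.] 0.38 [0.183 0.061 0.16 ]
sanding_block [305. 261.] 0.55 [0.185 0.058 0.164]
sanding_block
[... 322 characters left out ...]
0.011]
frame [324. 167.] 0.7 [0.648 0.044 0.046]
left_top [296. 182.] 0.82 [0.582 0.122 0.152]
right_top [348. 184.] 0.87 [ 0.574 -0.022  0.156]
right_top [300. 183.] 0.33 [0.602 0.117 0.028]
rail [227. 228.] 0.8 [0.462 0.339 0.032]
clamp [164. 216.] 0.64 [0.49  0.52  0.082]
clamp [207. 222.] 0.58 [0.47  0.38  0.115]
clamp_pads [170. 218.] 0.85 [0.485 0.502 0.083]
clamp_pads [214. 229.] 0.57 [0.452 0.36  0.113]
vase_a [271. 140.] 0.96 [0.711 0.199 0.13 ]
vase_a [348. 127.] 0.65 [ 0.761 -0.025  0.094]
vase_a [430. 142.] 0.61 [ 0.72  -0.276  0.075]
tape_roll [359. 264.] 0.63 [ 0.358 -0.064  0.   ]
paint_tin [225. 162.] 0.96 [0.65  0.337 0.109]
sanding_block [311. 265.] 0.59 [0.353 0.082 0.025]
```

```bash
python3 - <<'E'
import cv2,numpy as np
a=cv2.imread("pics/side0.png")[130:290,120:520];b=cv2.imread("pics/top0.png")[90:320,120:560]
a=cv2.resize(a,(760,304));b=cv2.resize(b,(760,397))[:296]
cv2.imwrite("pics/v1.png",np.vstack([a,b]))
E
```

```text
(no output)
```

View pics/v1.png

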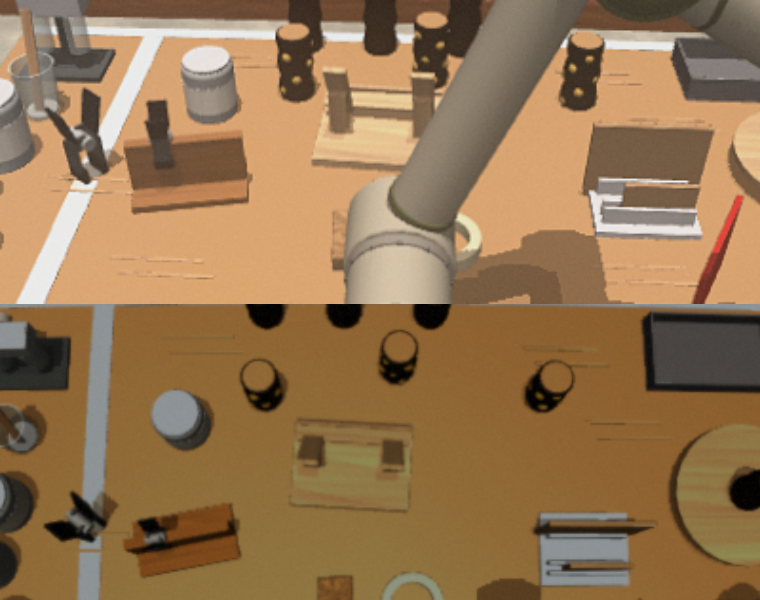

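The board is in the rack at side (462,214) and top (466,219). The easel is at (322,187), the clamp on the rail at side (204,201), and the larger look-alike clamp stands free at (163,202). The red look-alike board is at about (500,260). I choose the MDF board in the rack and the clamp on the rail. Next I fit their poses from the depth.

```bash
cat >> h.py <<'E'
np.set_printoptions(precision=4,suppress=True)
def rect(P): 
    r=cv2.minAreaRect((P[:,:2]*1000).astype(np.float32)); return np.round(r[0],1),np.round(r[1],1),round(r[2],2)
E
python3 - <<'E'
from h import *
for c in ("top","side"):
    p=shot(c);P,u,v=cloud(p);print(c)
    def box(a,b): return P[((P>a)&(P<b)).all(1)]
    for n,a,b in [("board top",(.43,-.5,.131),(.53,-.25,.16)),("board face",(.45,-.5,.07),(.53,-.25,.16)),("small top",(.37,-.45,.07),(.44,-.3,.09)),("rail top",(.40,.24,.092),(.5,.46,.108)),
      ("clamp",(.40,.24,.118),(.5,.46,.2)),("upL",(.54,.08,.13),(.63,.16,.19)),("upR",(.54,-.06,.13),(.63,.02,.19)),("lip/ledge",(.6,-.08,.04),(.7,.18,.075)),
      ("rack",(.36,-.5,.035),(.53,-.25,.048)),("vc",(.7,-.08,.1),(.82,.04,.14)),("va",(.65,.14,.1),(.78,.25,.14)),("vb",(.65,-.34,.1),(.78,-.24,.14)),("tin",(.58,.27,.09),(.72,.4,.13)),("bigclamp",(.4,.46,.02),(.58,.58,.3))]:
        B=box(np.array(a),np.array(b))
        if len(B)>4: print(n,len(B),*rect(B),"z",np.percentile(B[:,2],[5,50,95]),"xy span",B[:,:2].min(0),B[:,:2].max(0))
E
```

```text
top
board top 205 [ 485.3 -367. ] [179.5   9.8] 89.37 z [0.1363 0.141  0.1452] xy span [ 0.4798 -0.4568] [ 0.4906 -0.2771]
board face 358 [ 485.2 -366.9] [179.6  10.4] 89.77 z [0.0748 0.1378 0.1447] xy span [ 0.4798 -0.4568] [ 0.4906 -0.2771]
small top 145 [ 419.4 -378.5] [110.9   9.8] 89.62 z [0.0732 0.0801 0.0854] xy span [ 0.4143 -0.434 ] [ 0.4242 -0.323 ]
rail top 348 [471.1 342.6] [ 31.5 181.6] 15.11 z [0.0943 0.0991 0.1054] xy span [0.4431 0.2522] [0.4968 0.4323]
clamp 132 [463.5 374.6] [54.2 27.6] 11.71 z [0.1191 0.1425 0.1589] xy span [0.4356 0.3571] [0.4919 0.3925]
upL 92 [593.1 119.2] [25.4 35.9] 0.64 z [0.1334 0.1532 0.1621] xy span [0.5804 0.1013] [0.6058 0.1372]
upR 89 [585.  -20.7] [34.3 25.1] 86.99 z [0.1348 0.1546 0.1615] xy span [ 0.5722 -0.0384] [ 0.5969 -0.0034]
lip/ledge 771 [639.5  45.3] [200.1  77.3] 89.94 z [0.0433 0.0543 0.0704] xy span [ 0.6009 -0.0548] [0.6782 0.1453]
rack 295 [ 444.9 -365.2] [177.4  77.8] 87.73 z [0.0367 0.0412 0.0465] xy span [ 0.4078 -0.4554] [ 0.4873 -0.2781]
vc 388 [786.3 -33.3] [61.7 63.3] 67.7 z [0.1171 0.1288 0.1357] xy span [ 0.7531
[... 1307 characters left out ...]
6 0.0681] xy span [ 0.6    -0.0544] [0.6743 0.1437]
rack 514 [ 444.  -368.5] [179.2  83.7] 89.92 z [0.0362 0.0414 0.0472] xy span [ 0.4023 -0.4582] [ 0.486  -0.2789]
vc 255 [782.1 -35.9] [62.7 63.5] 71.35 z [0.1044 0.1268 0.1323] xy span [ 0.7487 -0.0653] [ 0.8169 -0.0048]
va 268 [730.5 201.9] [58.1 66. ] 60.43 z [0.1029 0.1266 0.1319] xy span [0.7   0.173] [0.7643 0.2345]
vb 283 [ 731.7 -298.7] [63.5 62.1] 50.06 z [0.1037 0.1278 0.1331] xy span [ 0.697  -0.3293] [ 0.7627 -0.2672]
tin 429 [671.8 347.9] [89.3 86.9] 77.03 z [0.0928 0.1074 0.1113] xy span [0.6305 0.3041] [0.7187 0.393 ]
bigclamp 618 [492.7 518.8] [53.7 78.8] 50.55 z [0.0254 0.0852 0.1413] xy span [0.4527 0.48  ] [0.5326 0.5573]
```

```bash
cat >> h.py <<'E'
from scipy.linalg import logm,expm,fractional_matrix_power
from scipy.spatial.transform import Rotation as Ro
def state():
    s=env.observe();T=np.eye(4);T[:3,:3]=s["tool_rot"];T[:3,3]=s["position"];return s,T
def mk(p,x=None,y=None,z=None):
    """pose from position, tool y and z axes"""
    z=np.array(z,float);z/=np.linalg.norm(z);y=np.array(y,float);y-=z*(y@z);y/=np.linalg.norm(y)
    T=np.eye(4);T[:3,:3]=np.c_[np.cross(y,z),y,z];T[:3,3]=p;return T
def rows(T0,T1,N=None,mm=33,w=.11):
    rel=np.linalg.inv(T0)@T1; rv=Ro.from_matrix(rel[:3,:3]).as_rotvec()
    if N is None: N=int(np.ceil(max(np.linalg.norm(rel[:3,3])*1000/mm,np.linalg.norm(rv)/w,1)))
    L=np.real(logm(rel)); S=expm(L/N); d=S[:3,3]*1000; r=Ro.from_matrix(S[:3,:3]).as_rotvec()
    print(N,"rows of:",*np.round(d,1),*np.round(r,4))
E
python3 - <<'E'
from h import *
s,T=state();print(s["time_s"],s["q"]);print(T);print(s["ft_force"],s["grip_width"])
p=shot("wrist");o,d=ray(p,(320,200));print("cam in tool",np.linalg.inv(T)@np.r_[o,1],T[:3,:3].T@d,p["camera_matrix"][0][0])
f=np.array([-.5,0,.866])
# look at easel from above/front
rows(T,mk([.62,.045,.36],y=[0,1,0],z=[0.0,0,-1]))
rows(T,mk([.62,.045,.36],y=[0,-1,0],z=[0.0,0,-1]))
for yy in ([1,0,0],[-1,0,0]): rows(T,mk([.485,-.367,.25],y=yy,z=[0,0,-1]))
p=shot("top");P,u,v=cloud(p)
B=P[((P>(.47,-.5,.135))&(P<(.5,-.25,.16))).all(1)];print("board yaw",np.polyfit(B[:,1],B[:,0],1))
B=P[((P>(.57,-.08,.04))&(P<(.72,.18,.2))).all(1)]
for x0 in np.arange(.57,.72,.008):
    k=B[(B[:,0]>=x0)&(B[:,0]<x0+.008)]; a=k[np.abs(k[:,1]-.045)<.04]; l=k[np.abs(k[:,1]-.117)<.012]; r=k[np.abs(k[:,1]+.022)<.012]
    print(round(x0+.004,3),*[round(np.median(q[:,2]),4) if len(q) else None for q in (a,l,r)])
E
```

```text
1.5 [-89.3411  21.8069  74.3381  -0.0001  83.8588 -12.337 ]
[[ 0.9744  0.2249 -0.      0.1237]
 [ 0.2249 -0.9744  0.0001 -0.5359]
 [ 0.     -0.0001 -1.      0.2313]
 [ 0.      0.      0.      1.    ]]
[ 0.597  -1.2089 -0.0841] 0.08537909048777324
cam in tool [ 0.0758 -0.0003 -0.1438  1.    ] [-0.3048  0.003   0.9525] 277.57392951184914
27 rows of: 29.9 28.8 -4.8 0.0 -0.0 -0.108
24 rows of: 23.4 -21.6 -5.4 -0.0 -0.0 0.0095
13 rows of: 30.4 13.2 -1.4 -0.0 -0.0 -0.1034
17 rows of: 13.3 -23.4 -1.1 -0.0 0.0 0.1057
board yaw [0.0122 0.4895]
0.574 None None 0.1582
0.582 None 0.1602 0.156
0.59 None 0.1552 0.1395
0.598 None 0.1398 0.1293
0.606 None 0.1283 0.1156
0.614 None 0.1139 0.1023
0.622 None 0.0986 0.0867
0.63 None 0.0854 0.0752
0.638 0.0473 0.0754 0.0621
0.646 0.0455 0.058 0.0475
0.654 0.0493 0.0493 0.0506
0.662 0.0556 0.0528 0.0598
0.67 0.065 0.0633 0.0589
0.678 0.0565 0.0549 None
0.686 None None None
0.694 None None None
0.702 None None None
0.71 None None None
0.718 None None None
```

Board, easel and clamp poses agree with their stated sizes. The easel's yaw is about -3° and its origin about (0.649, 0.045, 0.048). Moving above the board.

Request:
servo_tool --deltas "0.6 30.4 13.2 -1.4 0 0 -0.1043;0.6 30.4 13.2 -1.4 0 0 -0.1043;0.6 30.4 13.2 -1.4 0 0 -0.1043;0.6 30.4 13.2 -1.4 0 0 -0.1043;0.6 30.4 13.2 -1.4 0 0 -0.1043;0.6 30.4 13.2 -1.4 0 0 -0.1043;0.6 30.4 13.2 -1.4 0 0 -0.1043;0.6 30.4 13.2 -1.4 0 0 -0.1043" --newtons 60

```text
time_s: 2.27
position: [0.3786, -0.4887, 0.2423]
tool_rot: [[0.483, 0.875, -0.0], [0.875, -0.483, 0.0], [0.0, -0.0, -1.0]]
ft_force: [0.6, -0.8, 0.3]
grip_width: 0.0515
gripper_force: 0.0
```

Request:
servo_tool --deltas "0.6 30.4 13.2 -1.4 0 0 -0.1043;0.6 30.4 13.2 -1.4 0 0 -0.1043;0.6 30.4 13.2 -1.4 0 0 -0.1043;0.6 30.4 13.2 -1.4 0 0 -0.1043;0.6 30.4 13.2 -1.4 0 0 -0.1043;0.6 0 0 0 0 0 0"

```text
time_s: 2.77
position: [0.4865, -0.3603, 0.2501]
tool_rot: [[-0.022, 1.0, 0.001], [1.0, 0.022, 0.001], [0.001, 0.001, -1.0]]
ft_force: [0.0, -0.3, -1.0]
grip_width: 0.0515
gripper_force: 0.0
```

```bash
python3 - <<'E'
from h import *
s,T=state();print(s["time_s"],T,s["grip_width"])
rows(T,mk([.485,-.367,.100],y=[1,-.0122,0],z=[0,0,-1]),N=6)
p=shot("wrist");save(p["img"],"w1.png")
print(proj(p,[[.485+a,-.367+b,.142] for a in(-.0045,.0045) for b in(-.09,.09)]))
P,u,v=cloud(p);B=P[((P>(.47,-.5,.135))&(P<(.5,-.25,.16))).all(1)];print(rect(B),np.polyfit(B[:,1],B[:,0],1))
E
```

```text
2.7667 [[-0.0223  0.9998  0.0012  0.4865]
 [ 0.9998  0.0223  0.0009 -0.3603]
 [ 0.0009  0.0012 -1.      0.2501]
 [ 0.      0.      0.      1.    ]] 0.051476448347068854
6 rows of: -1.1 -0.3 25.0 0.0002 -0.0002 0.0057
[[310.217  282.7317]
 [313.1362 102.3489]
 [318.7608 282.9013]
 [323.5494 102.6026]]
(array([ 486.2, -366.2]), array([179.4,   9. ]), 89.87) [0.0022 0.487 ]
```

View pics/w1.png

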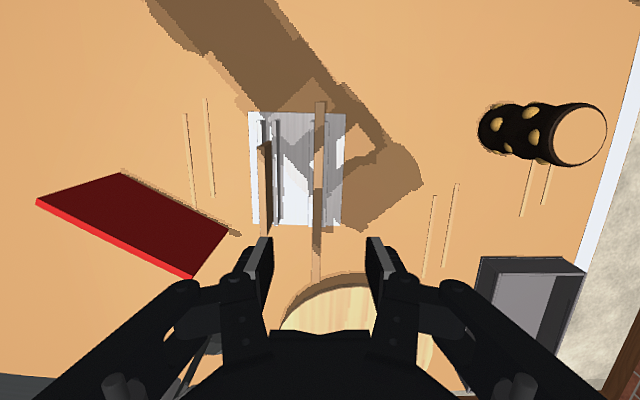

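The close crop shows the bare MDF board on edge at (318,190) between the fingers, and the red look-alike off at (130,220), so the choice holds. Descending.

Request:
servo_tool --deltas "0.6 -1.1 0 25 0 0 0.004;0.6 -1.1 0 25 0 0 0.004;0.6 -1.1 0 25 0 0 0.004;0.6 -1.1 0 25 0 0 0.004;0.6 -1.1 0 25 0 0 0.004;0.6 -1.1 0 25 0 0 0.004;0 0 0 0 0 0 0;0 0 0 0 0 0 0" --newtons 60

```text
time_s: 3.48
position: [0.4833, -0.3721, 0.099]
tool_rot: [[0.014, 1.0, -0.001], [1.0, -0.014, 0.001], [0.001, -0.001, -1.0]]
ft_force: [-0.1, -0.1, 0.4]
grip_width: 0.0275
gripper_force: 0.0
```

Request:
servo_tool --deltas "0 0 0 0 0 0 0;0 0 0 0 0 0 0;0 0 0 0 0 0 0"

```text
time_s: 3.73
position: [0.4845, -0.3725, 0.1015]
tool_rot: [[0.012, 1.0, 0.002], [1.0, -0.012, -0.003], [-0.003, 0.002, -1.0]]
ft_force: [1.1, -1.1, 4.3]
grip_width: 0.008
gripper_force: 59.3
```

Request:
servo_tool --deltas "0 0 0 -15 0 0 0;0 0 0 -25 0 0 0;0 0 0 -30 0 0 0;0 0 0 -30 0 0 0;0 0 0 -30 0 0 0;0 0 0 0 0 0 0"

```text
time_s: 4.23
position: [0.4852, -0.3727, 0.2367]
tool_rot: [[0.012, 1.0, 0.008], [1.0, -0.012, -0.009], [-0.009, 0.008, -1.0]]
ft_force: [0.2, -1.3, -1.8]
grip_width: 0.0086
gripper_force: 59.0
```

```bash
cat >> h.py <<'E'
from scipy.optimize import least_squares
def F(o,yaw):
    c,s=np.cos(yaw),np.sin(yaw);h=np.array([c,s,0]);k=np.array([0,0,1.])
    T=np.eye(4);T[:3,0]=h*.8660254+k*.5;T[:3,1]=[-s,c,0];T[:3,2]=-h*.5+k*.8660254;T[:3,3]=o;return T
E
python3 - <<'E'
from h import *
s,T=state();print(s["time_s"],T,s["grip_width"],s["gripper_force"],s["ft_force"])
for c in("top","side"):
    p=shot(c);P,u,v=cloud(p)
    B=P[((P>(.44,-.5,.12))&(P<(.53,-.25,.275))).all(1)];print(c,rect(B),"z",np.percentile(B[:,2],[1,99]), "y",np.percentile(B[:,1],[1,99]))
    # frame front-face fit
    g=((P>(.575,-.06,.06))&(P<(.66,.16,.15))).all(1);Q=P[g]
    q=Q[((np.abs(Q[:,1]-.117)<.013)|(np.abs(Q[:,1]+.022)<.013))]
    f=lambda w:(q-[w[0],.045,.048])@(F([0,0,0],w[1])[:3,0])
    r=least_squares(f,[.649,-.053],loss="soft_l1",f_scale=.002);print(len(q),r.x,np.std(f(r.x)))
Fr=F([.649,.045,.048],-.053);np.save("F.npy",Fr)
def tgt(x,y,z): return mk((Fr@[x,y,z,1])[:3],y=Fr[:3,0],z=-Fr[:3,2])
rows(T,tgt(.045,-.0055,.17))
E
```

```text
4.2333 [[ 0.0119  0.9999  0.0078  0.4852]
 [ 0.9999 -0.0118 -0.0088 -0.3727]
 [-0.0087  0.0079 -0.9999  0.2367]
 [ 0.      0.      0.      1.    ]] 0.008558230167473263 58.99718999862671 [ 0.1994 -1.3185 -1.7669]
top (array([ 489.7, -321.7]), array([12.6, 91.8]), 5.4) z [0.1487 0.2748] y [-0.3661 -0.2763]
208 [ 0.6482 -0.0542] 0.0038805075856644298
side (array([ 478. , -367.4]), array([181.1,  35.5]), 85.45) z [0.1453 0.2738] y [-0.4546 -0.278 ]
170 [ 0.6275 -0.0355] 0.00985556245435412
14 rows of: 29.9 7.0 3.0 -0.0368 -0.0002 0.003
```

Request:
servo_tool --deltas "0 0 0 -30 0 0 0;0 0 0 -30 0 0 0;0 0 0 0 0 0 0"

```text
time_s: 4.58
position: [0.4847, -0.3723, 0.2939]
tool_rot: [[0.012, 1.0, 0.005], [1.0, -0.012, -0.005], [-0.005, 0.005, -1.0]]
ft_force: [1.5, -0.0, -0.1]
grip_width: 0.0085
gripper_force: 59.0
```

```bash
cat >> h.py <<'E'
def tgt(Fr,x,y,z): return mk((Fr@[x,y,z,1])[:3],y=Fr[:3,0],z=-Fr[:3,2])
E
python3 - <<'E'
from h import *
s,T=state();Fr=np.load("F.npy");print(T[:3,3])
rows(T,tgt(Fr,.045,-.006,.23))
E
```

```text
[ 0.4847 -0.3723  0.2939]
13 rows of: 32.2 5.3 3.1 -0.0399 -0.0004 0.0032
```

Request:
servo_tool --deltas "0 16 3 1.5 -0.02 0 0.002;0 32.2 5.3 3.1 -0.04 0 0.003;0 32.2 5.3 3.1 -0.04 0 0.003;0 32.2 5.3 3.1 -0.04 0 0.003;0 32.2 5.3 3.1 -0.04 0 0.003;0 32.2 5.3 3.1 -0.04 0 0.003;0 32.2 5.3 3.1 -0.04 0 0.003;0 32.2 5.3 3.1 -0.04 0 0.003"

```text
time_s: 5.25
position: [0.5312, -0.1293, 0.27]
tool_rot: [[0.035, 0.955, 0.294], [0.999, -0.035, -0.005], [0.005, 0.294, -0.956]]
ft_force: [1.1, -0.2, -1.8]
grip_width: 0.0084
gripper_force: 58.9
```

Request:
servo_tool --deltas "0 32.2 5.3 3.1 -0.04 0 0.003;0 32.2 5.3 3.1 -0.04 0 0.003;0 32.2 5.3 3.1 -0.04 0 0.003;0 32.2 5.3 3.1 -0.04 0 0.003;0 32.2 5.3 3.1 -0.04 0 0.003;0 16 2.5 1.5 -0.02 0 0.002;0 0 0 0 0 0 0"

```text
time_s: 5.83
position: [0.5711, 0.0476, 0.2659]
tool_rot: [[0.047, 0.869, 0.493], [0.999, -0.046, -0.013], [0.011, 0.493, -0.87]]
ft_force: [-0.4, -0.4, -1.4]
grip_width: 0.008
gripper_force: 59.0
```

```bash
python3 - <<'E'
from h import *
s,T=state();Fr=np.load("F.npy");print(s["time_s"],s["q"],s["ft_force"],s["gripper_force"])
print("tcp in frame",np.linalg.inv(Fr)@T)
rows(T,tgt(Fr,.025,-.006,.12))
p=shot("side");save(cv2.resize(p["img"][110:260,220:460],(800,500)),"s2.png")
P,u,v=cloud(p);L=P@Fr[:3,:3]-Fr[:3,3]@Fr[:3,:3]
m=((L>(-.01,-.12,.12))&(L<(.12,.12,.3))).all(1);print(np.percentile(L[m],[1,50,99],axis=0))
E
```

```text
5.8333 [-8.6915 11.3674 89.416   4.6053 49.9207 -7.8918] [-0.4302 -0.4458 -1.4333] 58.97951602935791
tcp in frame [[ 0.0001  1.     -0.0075  0.0414]
 [ 0.9999 -0.      0.0129 -0.0016]
 [ 0.0129 -0.0075 -0.9999  0.2277]
 [ 0.      0.      0.      1.    ]]
4 rows of: -1.3 -4.0 26.9 -0.0019 -0.0032 -0.0
[[-0.0066 -0.087   0.1273]
 [ 0.0357 -0.0005  0.2083]
 [ 0.0438  0.0906  0.2844]]
```

View pics/s2.png

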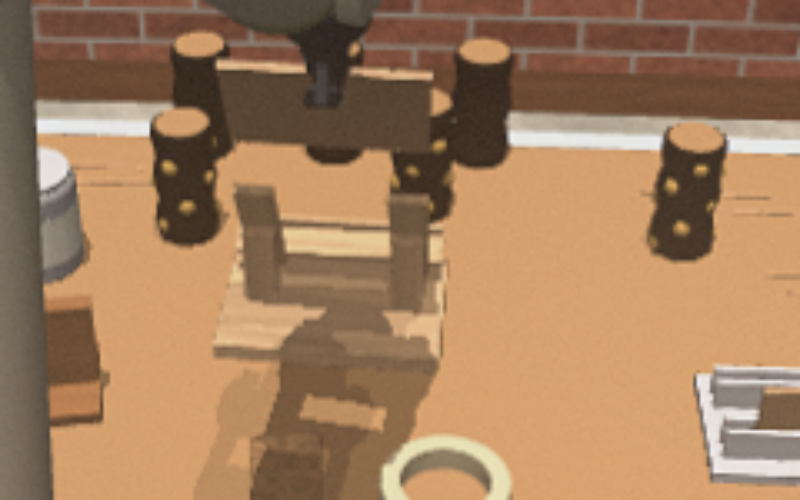

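The board hangs square and centred above the easel at (325,105), with the uprights at (258,245) and (408,250). Lowering it.

Request:
servo_tool --deltas "0 -0.5 -4 25 0 -0.003 0;0 -0.5 -5 28 -0.002 -0.003 0;0 -0.5 -6 28 -0.002 -0.003 0;0 -0.5 -6 24 -0.002 -0.003 0;0 0 -5 10 0 0 0;0 0 0 0 0 0 0"

```text
time_s: 6.38
position: [0.6056, 0.0399, 0.1514]
tool_rot: [[0.058, 0.868, 0.494], [0.998, -0.05, -0.028], [0.0, 0.495, -0.869]]
ft_force: [-0.6, -0.5, -2.8]
grip_width: 0.0081
gripper_force: 58.9
```

```bash
cat >> h.py <<'E'
def rep():
    s,T=state();Fr=np.load("F.npy");print(s["time_s"],"force in frame",Fr[:3,:3].T@s["ft_force"],"grip",s["gripper_force"],s["grip_width"])
    print("tcp in frame\n",np.linalg.inv(Fr)@T)
    return s,T,Fr
E
python3 - <<'E'
from h import *
s,T,Fr=rep()
p=shot("top");P,u,v=cloud(p);L=P@Fr[:3,:3]-Fr[:3,3]@Fr[:3,:3]
m=((L>(0,-.12,.005))&(L<(.06,.12,.125))).all(1)&(abs(L[:,1])>.04);print(np.percentile(L[m],[1,50,99],axis=0))
rows(T,tgt(Fr,.010,-.004,.095))
E
```

```text
6.3833 force in frame [-1.8777 -0.5088 -2.1443] grip 58.855020403862 0.008095457119234702
tcp in frame
 [[ 0.0042  1.     -0.006   0.0143]
 [ 1.     -0.0042 -0.0023 -0.0074]
 [-0.0023 -0.006  -1.      0.1111]
 [ 0.      0.      0.      1.    ]]
[[ 0.0158 -0.0923  0.0054]
 [ 0.0196 -0.0418  0.0669]
 [ 0.0271  0.0943  0.1241]]
1 rows of: 3.4 -4.3 16.1 -0.006 0.0023 -0.0042
```

Request:
servo_tool --deltas "0 0 -3 8 -0.006 0 -0.004;0 0 -2 8 0 0 0;0 0 0 3 0 0 0;0 0 0 0 0 0 0"

```text
time_s: 6.77
position: [0.6124, 0.0405, 0.1365]
tool_rot: [[0.053, 0.861, 0.506], [0.999, -0.045, -0.029], [-0.002, 0.506, -0.862]]
ft_force: [-0.2, -0.1, -1.3]
grip_width: 0.008
gripper_force: 58.9
```

```bash
python3 -c "
from h import *
rep()"
```

```text
6.7667 force in frame [-0.8119 -0.104  -1.0097] grip 58.88557255268097 0.008020084471963134
tcp in frame
 [[-0.0008  1.      0.0075  0.0129]
 [ 1.      0.0009 -0.002  -0.0065]
 [-0.0021  0.0075 -1.      0.0948]
 [ 0.      0.      0.      1.    ]]
```

Request:
servo_tool --deltas "0 0 -1 2 0 0 0;0 0 -1 2 0 0 0;0 0 0 2 0 0 0;0 0 0 1 0 0 0;0 0 0 0 0 0 0"

```text
time_s: 7.18
position: [0.6136, 0.0409, 0.1318]
tool_rot: [[0.052, 0.86, 0.508], [0.999, -0.044, -0.029], [-0.003, 0.509, -0.861]]
ft_force: [-17.0, -1.4, 19.5]
grip_width: 0.0084
gripper_force: 63.0
```

```bash
python3 -c "
from h import *
rep()"
```

```text
7.1833 force in frame [-4.9179 -2.3433 25.3498] grip 63.00814747810364 0.008373947282616326
tcp in frame
 [[-0.0021  0.9999  0.0099  0.0115]
 [ 1.      0.0021 -0.002  -0.006 ]
 [-0.002   0.0099 -0.9999  0.0902]
 [ 0.      0.      0.      1.    ]]
```

Foot on the ledge, at the expected height. I ease off a little and push it back against the uprights.

Request:
servo_tool --deltas "0 0 -2 -1 0 0 0;0 0 -2 0 0 0 0;0 0 -1 0 0 0 0;0 0 0 0 0 0 0"

```text
time_s: 7.52
position: [0.6111, 0.0409, 0.1305]
tool_rot: [[0.053, 0.857, 0.512], [0.999, -0.044, -0.029], [-0.003, 0.513, -0.858]]
ft_force: [-2.0, 1.5, 8.6]
grip_width: 0.008
gripper_force: 60.6
```

```bash
python3 -c "
from h import *
rep()"
```

```text
7.5167 force in frame [2.5384 1.3974 8.5042] grip 60.58726608753204 0.007963995688171292
tcp in frame
 [[-0.0016  0.9999  0.0151  0.0086]
 [ 1.      0.0016 -0.0023 -0.0061]
 [-0.0023  0.0151 -0.9999  0.0902]
 [ 0.      0.      0.      1.    ]]
```

Request:
servo_tool --deltas "0 0 -1.5 0 0.008 0 0;0 0 -1.5 0 0.007 0 0;0 0 -1 0 0 0 0;0 0 0 0 0 0 0"

```text
time_s: 7.85
position: [0.608, 0.0409, 0.1287]
tool_rot: [[0.053, 0.864, 0.5], [0.999, -0.044, -0.029], [-0.003, 0.501, -0.865]]
ft_force: [-0.8, 0.3, 9.6]
grip_width: 0.0078
gripper_force: 60.4
```

```bash
python3 -c "
from h import *
rep()"
```

```text
7.85 force in frame [4.0952 0.2838 8.7686] grip 60.423574447631836 0.007834904970855056
tcp in frame
 [[-0.0016  1.      0.0011  0.0051]
 [ 1.      0.0016 -0.0026 -0.0063]
 [-0.0026  0.0011 -1.      0.0902]
 [ 0.      0.      0.      1.    ]]
```

Request:
servo_tool --deltas "0 0 -1 0 0 0 0;0 0 -0.5 0 0 0 0;0 0 0 0 0 0 0;0.35 0 0 0 0 0 0;0.35 0 0 0 0 0 0;0.35 0 0 0 0 0 0"

```text
time_s: 8.35
position: [0.6045, 0.0412, 0.1251]
tool_rot: [[0.053, 0.868, 0.493], [0.999, -0.045, -0.028], [-0.002, 0.494, -0.87]]
ft_force: [-0.3, 0.1, -0.2]
grip_width: 0.0296
gripper_force: 0.0
```

```bash
cat >> h.py <<'E'
def board():
    Fr=np.load("F.npy")
    for c in("top","side"):
        p=shot(c);P,u,v=cloud(p);L=P@Fr[:3,:3]-Fr[:3,3]@Fr[:3,:3]
        m=((L>(-.02,-.13,.03 if c=="top" else .1))&(L<(.03,.13,.16))).all(1)&(abs(L[:,1])>.03)&(abs(L[:,1])<.1);B=L[m]
        print(c,len(B),"y",np.percentile(B[:,1],[1,99]),"z",np.percentile(B[:,2],[1,50,99]))
        if c=="top":
            B=B[(B[:,0]>.004)&(abs(B[:,2]-.08)<.04)];A=np.c_[B[:,1:],np.ones(len(B))];w=np.linalg.lstsq(A,B[:,0],rcond=None)[0];print("front face x=a*y+b*z+c",w,"x at centre",w@[0,.065,1]-.0045,"std",np.std(A@w-B[:,0]))
E
python3 -c "
from h import *
rep();board()"
```

```text
8.35 force in frame [-0.3589  0.1257 -0.052 ] grip 0.0 0.02959527509004585
tcp in frame
 [[-0.0013  1.     -0.0071  0.0003]
 [ 1.      0.0013 -0.0018 -0.0061]
 [-0.0018 -0.0071 -1.      0.0889]
 [ 0.      0.      0.      1.    ]]
top 661 y [-0.0884  0.0885] z [0.0319 0.1038 0.1352]
front face x=a*y+b*z+c [ 0.003  -0.0014  0.0085] x at centre 0.003957520289126884 std 0.0010249707796470846
side 343 y [-0.09    0.0868] z [0.101  0.1266 0.1346]
```

Board seated: face within 1 mm, centred, all angles under 0.01 rad. Backing off and heading for the clamp.

Request:
servo_tool --deltas "0.4 0 0 -15 0 0 0;0.4 0 0 -25 0 0 0;0.4 0 0 -30 0 0 0;0.4 0 0 -30 0 0 0;0.4 0 0 -30 0 0 0;0.4 0 0 0 0 0 0"

```text
time_s: 8.95
position: [0.5402, 0.0451, 0.2434]
tool_rot: [[0.052, 0.864, 0.5], [0.999, -0.044, -0.029], [-0.003, 0.501, -0.865]]
ft_force: [1.0, -0.1, 1.4]
grip_width: 0.0343
gripper_force: 0.0
```

```bash
python3 -c "
from h import *
s,T,Fr=rep();board()
c,k=np.cos(.207),np.sin(.207)
rows(T,mk([.462,.35,.32],y=[c,k,0],z=[0,0,-1]))"
```

```text
8.95 force in frame [ 1.6242 -0.0185  0.7165] grip 0.0 0.0343277243197217
tcp in frame
 [[-0.002   1.      0.0011  0.0036]
 [ 1.      0.002  -0.0024 -0.0057]
 [-0.0024  0.0011 -1.      0.2235]
 [ 0.      0.      0.      1.    ]]
top 661 y [-0.0886  0.0885] z [0.0316 0.1022 0.1354]
front face x=a*y+b*z+c [ 0.0025 -0.0045  0.0087] x at centre 0.0038909765738346968 std 0.0010413882149180053
side 338 y [-0.09    0.0871] z [0.1009 0.1261 0.1345]
10 rows of: 30.8 -3.4 -9.5 0.0521 0.0071 -0.0253
```

Request:
servo_tool --deltas "0.85 15 -1.5 -5 0.026 0.004 -0.013;0.85 30.8 -3.4 -9.5 0.052 0.007 -0.025;0.85 30.8 -3.4 -9.5 0.052 0.007 -0.025;0.85 30.8 -3.4 -9.5 0.052 0.007 -0.025;0.85 30.8 -3.4 -9.5 0.052 0.007 -0.025;0.85 30.8 -3.4 -9.5 0.052 0.007 -0.025;0.85 30.8 -3.4 -9.5 0.052 0.007 -0.025;0.85 30.8 -3.4 -9.5 0.052 0.007 -0.025"

```text
time_s: 9.72
position: [0.485, 0.2761, 0.2923]
tool_rot: [[-0.142, 0.983, 0.119], [0.99, 0.143, 0.005], [-0.012, 0.119, -0.993]]
ft_force: [1.6, -0.8, -0.8]
grip_width: 0.0729
gripper_force: 0.0
```

Request:
servo_tool --deltas "0.85 30.8 -3.4 -9.5 0.052 0.007 -0.025;0.85 30.8 -3.4 -9.5 0.052 0.007 -0.025;0.85 15 -1.5 -5 0.026 0.004 -0.013;0.85 0 0 0 0 0 0;0.85 0 0 0 0 0 0"

```text
time_s: 10.13
position: [0.4634, 0.3491, 0.3143]
tool_rot: [[-0.204, 0.979, -0.008], [0.979, 0.204, 0.0], [0.002, -0.008, -1.0]]
ft_force: [0.1, 0.2, -0.7]
grip_width: 0.0727
gripper_force: 0.0
```

```bash
python3 - <<'E'
from h import *
s,T=state();print(s["time_s"],T,s["grip_width"])
p=shot("wrist");save(p["img"],"w3.png")
for n in("clamp","clamp_pads","rail"): print(n,env.spot_point(n,p),env.spot_in(n,p))
P,u,v=cloud(p)
R=P[((P>(.40,.23,.095))&(P<(.53,.47,.104))).all(1)];print("rail",len(R),rect(R))
C=P[((P>(.40,.3,.118))&(P<(.53,.45,.2))).all(1)];print("handles",len(C),rect(C),np.percentile(C[:,2],[1,50,99]))
C=C[C[:,2]>.145];print("tops",len(C),rect(C))
E
```

```text
10.1333 [[-0.2043  0.9789 -0.0084  0.4634]
 [ 0.9789  0.2043  0.0003  0.3491]
 [ 0.002  -0.0082 -1.      0.3143]
 [ 0.      0.      0.      1.    ]] 0.07270472213285711
clamp [{'uv': [324.6, 150.6], 'conf': 0.81}, {'uv': [373.2, 40.3], 'conf': 0.71}] [{'bbox': [385.8, 36.8, 77.5, 71.6], 'conf': 0.94}, {'bbox': [326.0, 152.7, 49.2, 34.7], 'conf': 0.92}]
clamp_pads [{'uv': [323.0, 148.1], 'conf': 0.82}, {'uv': [363.0, 51.3], 'conf': 0.62}] [{'bbox': [323.8, 154.2, 48.8, 32.1], 'conf': 0.97}, {'bbox': [381.0, 36.3, 79.6, 72.6], 'conf': 0.84}]
rail [{'uv': [323.9, 165.8], 'conf': 0.98}] [{'bbox': [325.2, 172.6, 63.0, 132.5], 'conf': 0.86}]
rail 1477 (array([473.1, 345.7]), array([ 32.1, 179.3]), 15.07)
handles 933 (array([464.4, 377.6]), array([53.6, 33. ]), 10.8) [0.1181 0.145  0.1604]
tops 469 (array([464.2, 377.8]), array([53.7, 29.9]), 11.59)
```

View pics/w3.png

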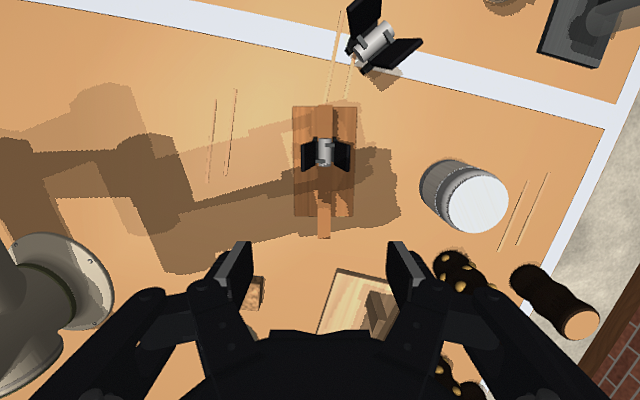

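The clamp is at (326,152) on the rail, its handles square to the fingers. The bigger look-alike is at (385,40). Descending on the handles.

```bash
python3 -c "
from h import *
s,T=state()
c,k=np.cos(np.radians(11.6)),np.sin(np.radians(11.6))
rows(T,mk([.4642,.3777,.124],y=[c,k,0],z=[0,0,-1]),N=7)"
```

```text
7 rows of: 4.1 1.1 27.5 -0.0008 -0.0004 0.0002
```

Request:
servo_tool --deltas "0.85 8 2 27.5 -0.002 -0.001 0;0.85 8 2 27.5 -0.002 0 0;0.85 8 2 27.5 -0.002 0 0;0.85 5 1.5 27.5 0 0 0;0.85 0 0 27.5 0 0 0;0.85 0 0 27.5 0 0 0;0.85 0 0 25 0 0 0;0.85 0 0 0 0 0 0"

```text
time_s: 11.15
position: [0.4621, 0.3775, 0.1218]
tool_rot: [[-0.203, 0.979, -0.008], [0.979, 0.203, -0.002], [-0.0, -0.008, -1.0]]
ft_force: [-0.5, -0.7, -0.9]
grip_width: 0.0723
gripper_force: 0.0
```

```bash
python3 -c "
from h import *
s,T=state();print(T,s['ft_force'])
c,k=np.cos(np.radians(11.6)),np.sin(np.radians(11.6))
rows(T,mk([.4642,.3777,.124],y=[c,k,0],z=[0,0,-1]),N=1)"
```

```text
[[-0.203   0.9791 -0.0081  0.4621]
 [ 0.9792  0.203  -0.0022  0.3775]
 [-0.0005 -0.0083 -1.      0.1218]
 [ 0.      0.      0.      1.    ]] [-0.5412 -0.6712 -0.9462]
1 rows of: -0.2 2.0 -2.2 -0.0083 0.0005 0.002
```

Request:
servo_tool --deltas "0.85 0 2 -2 -0.008 0 0;0.2 0 0 0 0 0 0;0.2 0 0 0 0 0 0;0.2 0 0 0 0 0 0;0.2 0 0 0 0 0 0;0.2 0 0 0 0 0 0;0.2 0 0 0 0 0 0" --newtons 45

```text
time_s: 11.73
position: [0.4678, 0.3806, 0.1361]
tool_rot: [[-0.204, 0.979, 0.017], [0.979, 0.204, 0.009], [0.005, 0.019, -1.0]]
ft_force: [-7.8, -3.3, 35.8]
grip_width: 0.0271
gripper_force: 42.1
```

```bash
python3 - <<'E'
from h import *
s,T=state();print(s["time_s"],T,s["grip_width"],s["gripper_force"],s["ft_force"])
p=shot("wrist");save(p["img"],"w4.png")
E
```

```text
11.7333 [[-0.2038  0.9789  0.0175  0.4678]
 [ 0.979   0.2037  0.0092  0.3806]
 [ 0.0055  0.019  -0.9998  0.1361]
 [ 0.      0.      0.      1.    ]] 0.02711914500751703 42.12645401246846 [-7.7846 -3.2738 35.812 ]
```

View pics/w4.png

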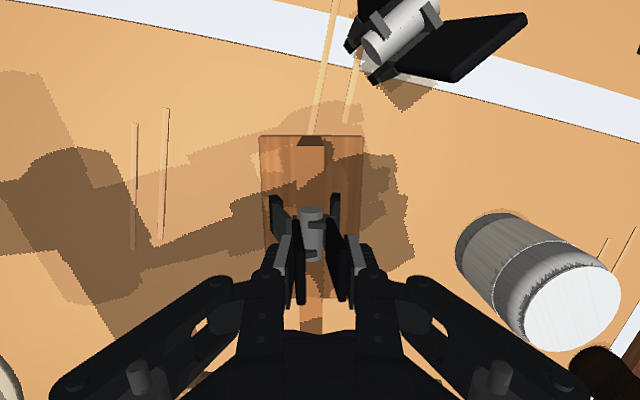

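The clamp is squeezed open: its jaws stand clear of the rail at (275,215) and (335,210), and the width of 27 mm means fully squeezed. I relieve the upward load and lift.

Request:
servo_tool --deltas "0.2 0 0 -12 0 0 0;0.2 0 0 -8 0 0 0;0.2 0 0 -15 0 0 0;0.2 0 0 -25 0 0 0;0.2 0 0 -30 0 0 0;0.2 0 0 -30 0 0 0;0.2 0 0 -30 0 0 0;0.2 0 0 0 0 0 0"

```text
time_s: 12.45
position: [0.4662, 0.3795, 0.2857]
tool_rot: [[-0.204, 0.979, 0.018], [0.979, 0.204, 0.009], [0.005, 0.02, -1.0]]
ft_force: [0.4, 0.7, -0.2]
grip_width: 0.0248
gripper_force: 44.9
```

```bash
python3 - <<'E'
from h import *
s,T=state();print(s["time_s"],T,s["grip_width"],s["gripper_force"],s["ft_force"])
out=[]
for c in("side","top"):
    p=shot(c);uv=proj(p,T[:3,3])[0].astype(int);im=p["img"];u0=np.clip(uv[0]-60,0,520);v0=np.clip(uv[1]-50,0,290)
    out.append(cv2.resize(im[v0:v0+110,u0:u0+120],(400,367)))
    P,u,v=cloud(p);C=(P-T[:3,3])@T[:3,:3];m=((C>(-.03,-.06,-.02))&(C<(.04,.06,.12))).all(1);C=C[m]
    for a in np.arange(-.02,.12,.01):
        k=C[(C[:,2]>=a)&(C[:,2]<a+.01)]
        if len(k)>3: print(c,round(a,3),len(k),"y",np.percentile(k[:,1],[3,97]),"x",np.percentile(k[:,0],[3,97]))
save(np.hstack(out),"c5.png")
E
```

```text
12.45 [[-0.2037  0.9789  0.0183  0.4662]
 [ 0.979   0.2035  0.0093  0.3795]
 [ 0.0053  0.0198 -0.9998  0.2857]
 [ 0.      0.      0.      1.    ]] 0.024772300847030387 44.90844011306763 [ 0.4493  0.7148 -0.1547]
side -0.02 43 y [-0.0267  0.0095] x [-0.0188  0.0079]
side -0.01 33 y [-0.0271  0.0091] x [-0.0187  0.0088]
side 0.0 31 y [-0.0176  0.0107] x [-0.0192  0.009 ]
side 0.01 42 y [-0.0177  0.0058] x [-0.0192  0.0099]
side 0.02 54 y [-0.0245  0.0001] x [-0.0212  0.0122]
side 0.03 42 y [-0.0262 -0.002 ] x [-0.0218  0.0101]
side 0.04 38 y [-0.0265 -0.0181] x [-0.0179  0.0061]
side 0.05 44 y [-0.031   0.0182] x [-0.0194  0.0072]
side 0.06 48 y [-0.0348  0.0175] x [-0.0187  0.0091]
side 0.07 24 y [-0.0351  0.019 ] x [-0.0178  0.0082]
top 0.06 5 y [0.0157 0.0209] x [-0.0213 -0.0167]
top 0.07 4 y [0.0186 0.025 ] x [-0.022  -0.0183]
```

View pics/c5.png

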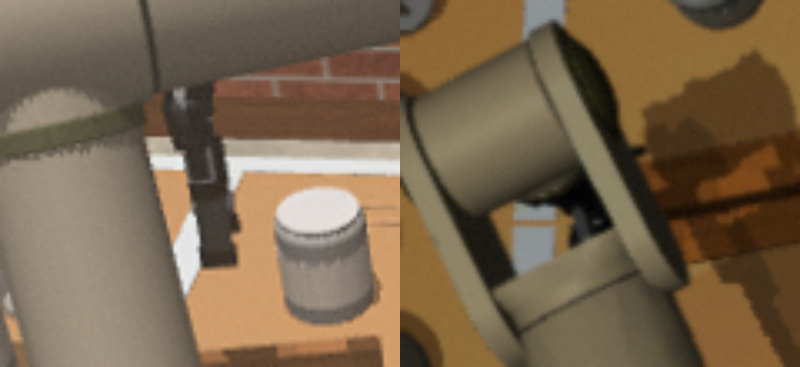

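The clamp hangs open and upright in the fingers, jaws about 78 mm past the TCP. That puts the hinge about 27 mm past it, as expected from the grasp. Moving it to above the left upright.

```bash
python3 -c "
from h import *
s,T=state();Fr=np.load('F.npy')
rows(T,tgt(Fr,0,.073,.275))"
```

```text
8 rows of: -32.3 3.4 0.3 -0.0638 -0.009 0.0313
```

Request:
servo_tool --deltas "0.2 -16 1.7 0 -0.032 -0.0045 0.0155;0.2 -32.3 3.4 0.3 -0.064 -0.009 0.0313;0.2 -32.3 3.4 0.3 -0.064 -0.009 0.0313;0.2 -32.3 3.4 0.3 -0.064 -0.009 0.0313;0.2 -32.3 3.4 0.3 -0.064 -0.009 0.0313;0.2 -32.3 3.4 0.3 -0.064 -0.009 0.0313;0.2 -32.3 3.4 0.3 -0.064 -0.009 0.0313;0.2 -32.3 3.4 0.3 -0.064 -0.009 0.0313"

```text
time_s: 13.22
position: [0.5133, 0.1395, 0.2834]
tool_rot: [[0.038, 0.881, 0.472], [0.999, -0.031, -0.023], [-0.006, 0.472, -0.881]]
ft_force: [-0.0, 0.2, -0.4]
grip_width: 0.0248
gripper_force: 44.9
```

Request:
servo_tool --deltas "0.2 -16 1.7 0 -0.032 -0.0045 0.0155;0.2 0 0 0 0 0 0;0.2 0 0 0 0 0 0"

```text
time_s: 13.47
position: [0.5143, 0.1244, 0.2845]
tool_rot: [[0.054, 0.866, 0.496], [0.999, -0.046, -0.028], [-0.002, 0.497, -0.868]]
ft_force: [0.2, -0.4, -1.0]
grip_width: 0.0246
gripper_force: 45.0
```

```bash
python3 - <<'E'
from h import *
s,T,Fr=rep()
for c in("side","top"):
    p=shot(c)
    if c=="side":
        uv=proj(p,(Fr@[0,.07,.18,1])[:3])[0].astype(int);save(cv2.resize(p["img"][uv[1]-60:uv[1]+60,uv[0]-70:uv[0]+70],(700,600)),"s6.png")
    P,u,v=cloud(p);L=P@Fr[:3,:3]-Fr[:3,3]@Fr[:3,:3]
    C=L[((L>(-.06,.03,.15))&(L<(.06,.12,.26))).all(1)]
    for a in np.arange(.15,.26,.01):
        k=C[(C[:,2]>=a)&(C[:,2]<a+.01)]
        if len(k)>3: print(c,round(a,3),len(k),"x",np.percentile(k[:,0],[3,97]),"y",np.percentile(k[:,1],[3,97]))
rows(T,tgt(Fr,0,.073,.275),N=1)
E
```

```text
13.4667 force in frame [-0.3347 -0.3665 -1.0174] grip 45.001142621040344 0.02461392784794386
tcp in frame
 [[-0.0001  1.     -0.0032 -0.0019]
 [ 1.      0.0001 -0.0021  0.0722]
 [-0.0021 -0.0032 -1.      0.2742]
 [ 0.      0.      0.      1.    ]]
side 0.19 8 x [-0.035  -0.0297] y [0.0559 0.0807]
side 0.2 30 x [-0.035   0.0175] y [0.0517 0.0804]
side 0.21 28 x [-0.0321  0.0166] y [0.052  0.0796]
side 0.22 21 x [-0.0306 -0.0236] y [0.056  0.0791]
side 0.23 25 x [-0.0283  0.0124] y [0.0543 0.0779]
side 0.24 50 x [-0.0248  0.0072] y [0.0507 0.0802]
side 0.25 22 x [-0.0214  0.0045] y [0.0522 0.0803]
top 0.19 8 x [-0.0167  0.0265] y [0.0554 0.0822]
top 0.2 25 x [0.0194 0.0266] y [0.0555 0.0842]
top 0.21 27 x [-0.0232  0.0238] y [0.0546 0.0837]
top 0.22 24 x [0.0175 0.0223] y [0.059  0.0825]
top 0.23 17 x [0.0142 0.0205] y [0.0581 0.0804]
top 0.24 18 x [-0.0026  0.0187] y [0.0543 0.0669]
top 0.25 10 x [-0.0108  0.0106] y [0.0536 0.0637]
1 rows of: 0.8 1.9 -0.8 -0.0032 0.0021 0.0001
```

View pics/s6.png

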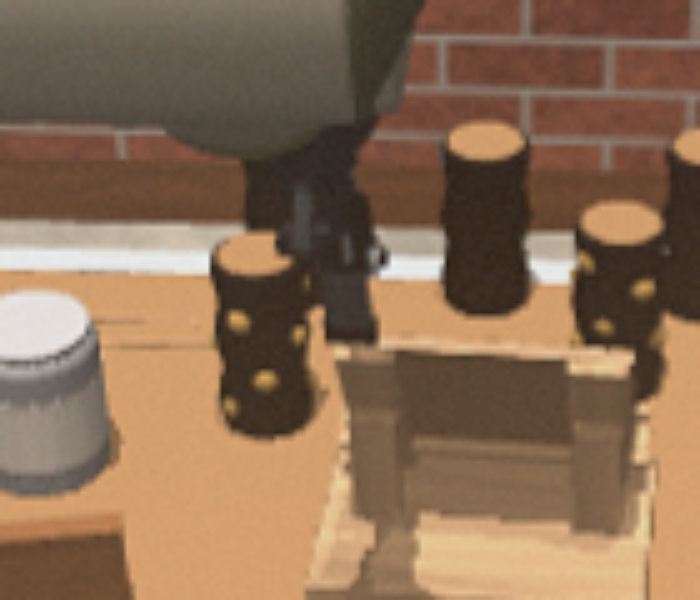

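The clamp's jaws straddle the plane of the left upright at (350,320), just above the board's top edge at (370,350). Jaw gap x is -17..+17 mm in the frame and y is centred at 68 mm. Lowering about 106 mm.

Request:
servo_tool --deltas "0.2 0.5 1 10 -0.003 0.002 0;0.2 0.5 1 15 0 0 0;0.2 0 0 15 0 0 0;0.2 0 0 15 0 0 0;0.2 0 0 0 0 0 0"

```text
time_s: 13.98
position: [0.5442, 0.1253, 0.2358]
tool_rot: [[0.05, 0.867, 0.497], [0.999, -0.043, -0.025], [-0.0, 0.497, -0.868]]
ft_force: [-0.7, -0.1, -2.6]
grip_width: 0.0249
gripper_force: 44.9
```

```bash
python3 -c "
from h import *
rep()"
```

```text
13.9833 force in frame [-1.8608 -0.1711 -1.8722] grip 44.945679903030396 0.02492015777218926
tcp in frame
 [[-0.0028  1.     -0.0031 -0.0004]
 [ 1.      0.0028  0.0011  0.0747]
 [ 0.0011 -0.0031 -1.      0.2171]
 [ 0.      0.      0.      1.    ]]
```

Request:
servo_tool --deltas "0.2 0 0 8 0 0 0;0.2 0 0 10 0 0 0;0.2 0 0 10 0 0 0;0.2 0 0 9 0 0 0;0.2 0 0 5 0 0 0;0.2 0 0 0 0 0 0"

```text
time_s: 14.48
position: [0.5653, 0.1233, 0.2012]
tool_rot: [[0.052, 0.865, 0.5], [0.999, -0.044, -0.026], [-0.0, 0.5, -0.866]]
ft_force: [0.1, 0.1, -1.0]
grip_width: 0.0252
gripper_force: 45.0
```

```bash
python3 -c "
from h import *
rep();board()"
```

```text
14.4833 force in frame [-0.4356  0.1411 -0.9422] grip 44.99479651451111 0.025210771829911646
tcp in frame
 [[-0.0014  1.      0.0003  0.0006]
 [ 1.      0.0014  0.0004  0.0738]
 [ 0.0004  0.0003 -1.      0.1765]
 [ 0.      0.      0.      1.    ]]
top 574 y [-0.0886  0.0835] z [0.0324 0.1096 0.1519]
front face x=a*y+b*z+c [0.0516 0.0724 0.0053] x at centre 0.005500027402568715 std 0.004722390582776337
side 307 y [-0.0901  0.0859] z [0.1012 0.1279 0.1583]
```

Request:
servo_tool --deltas "0.2 0 0 3 0 0 0;0.2 0 0 3 0 0 0;0.2 0 0 2 0 0 0;0.2 0 0 0 0 0 0"

```text
time_s: 14.92
position: [0.5693, 0.1232, 0.1953]
tool_rot: [[0.051, 0.864, 0.501], [0.999, -0.044, -0.026], [-0.0, 0.502, -0.865]]
ft_force: [-0.1, -0.4, -0.8]
grip_width: 0.0248
gripper_force: 45.0
```

```bash
python3 -c "
from h import *
rep()"
```

```text
14.9167 force in frame [-0.4139 -0.4385 -0.6291] grip 45.01591444015503 0.0247722785331855
tcp in frame
 [[-0.0014  1.      0.002   0.0012]
 [ 1.      0.0014  0.0007  0.0738]
 [ 0.0006  0.002  -1.      0.1694]
 [ 0.      0.      0.      1.    ]]
```

Request:
servo_tool --deltas "0.35 0 0 0 0 0 0;0.5 0 0 0 0 0 0;0.6 0 0 0 0 0 0;0.7 0 0 0 0 0 0;0.85 0 0 0 0 0 0;0.85 0 0 0 0 0 0;0.85 0 0 0 0 0 0;0.85 0 0 0 0 0 0"

```text
time_s: 15.58
position: [0.5694, 0.1232, 0.1958]
tool_rot: [[0.051, 0.864, 0.502], [0.999, -0.044, -0.026], [-0.0, 0.502, -0.865]]
ft_force: [0.1, -0.1, -0.1]
grip_width: 0.0722
gripper_force: 0.0
```

Request:
servo_tool --deltas "0.85 0 0 -10 0 0 0;0.85 0 0 -15 0 0 0;0.85 0 0 -25 0 0 0;0.85 0 0 -30 0 0 0;0.85 0 0 -30 0 0 0;0.85 0 0 -30 0 0 0;0.85 0 0 0 0 0 0;0.85 0 0 0 0 0 0"

```text
time_s: 16.25
position: [0.4986, 0.127, 0.3187]
tool_rot: [[0.051, 0.862, 0.505], [0.999, -0.044, -0.026], [0.0, 0.505, -0.863]]
ft_force: [-0.5, -0.5, -0.4]
grip_width: 0.0724
gripper_force: 0.0
```

```bash
python3 - <<'E'
from h import *
s,T,Fr=rep();board()
out=[]
for c in("side","top","wrist"):
    p=shot(c);uv=proj(p,(Fr@[0,.05,.12,1])[:3])[0].astype(int);print(c,uv)
    u0=int(np.clip(uv[0]-50,0,540));v0=int(np.clip(uv[1]-50,0,300))
    out.append(cv2.resize(p["img"][v0:v0+100,u0:u0+100],(266,400)) if c!="wrist" else cv2.resize(p["img"][max(0,uv[1]-120):uv[1]+120,max(0,uv[0]-80):uv[0]+80],(266,400)))
    P,u,v=cloud(p);L=P@Fr[:3,:3]-Fr[:3,3]@Fr[:3,:3]
    C=L[((L>(-.05,.03,.08))&(L<(.05,.12,.21))).all(1)]
    for a in np.arange(.08,.21,.01):
        k=C[(C[:,2]>=a)&(C[:,2]<a+.01)]
        if len(k)>3: print(c,round(a,3),len(k),"x",np.percentile(k[:,0],[3,97]),"y",np.percentile(k[:,1],[3,97]))
save(np.hstack(out),"s7.png")
E
```

```text
16.25 force in frame [-0.6334 -0.5354 -0.1177] grip 0.0 0.07240629440395066
tcp in frame
 [[-0.0016  1.      0.0062  0.0016]
 [ 1.      0.0016  0.0013  0.0739]
 [ 0.0013  0.0062 -1.      0.3117]
 [ 0.      0.      0.      1.    ]]
top 666 y [-0.0884  0.0881] z [0.0315 0.1121 0.1579]
front face x=a*y+b*z+c [0.0122 0.0288 0.0067] x at centre 0.004093546978436366 std 0.0018426687980343263
side 377 y [-0.09    0.0854] z [0.101  0.1279 0.1592]
side [302 166]
side 0.08 17 x [-0.0124 -0.0002] y [0.0344 0.0773]
side 0.09 18 x [-0.0187 -0.0017] y [0.0322 0.0829]
side 0.1 25 x [-0.02   -0.0021] y [0.0312 0.0829]
side 0.11 32 x [-0.0205 -0.0013] y [0.0333 0.0872]
side 0.12 44 x [-0.0206  0.0045] y [0.0314 0.085 ]
side 0.13 19 x [-0.0204  0.0034] y [0.036  0.0798]
side 0.14 35 x [-0.0208  0.01  ] y [0.0523 0.0798]
side 0.15 54 x [-0.0195  0.0119] y [0.054 0.083]
side 0.16 29 x [-0.0206  0.014 ] y [0.0548 0.0789]
side 0.17 40 x [-0.025   0.0167] y [0.0546 0.0837]
side 0.18 32 x [-0.0271  0.0205] y [0.0562 0.0832]
side 0.19 45 x [-0.03    0.0245] y [0.0562 0.0824]
side 0.2 6 x [-0.0316  0.0218] y 
[... 612 characters left out ...]
083 ]
wrist [317 194]
wrist 0.08 14 x [-0.0074  0.0088] y [0.0904 0.0908]
wrist 0.09 16 x [-0.0071  0.0086] y [0.0902 0.0908]
wrist 0.1 47 x [-0.0145  0.0153] y [0.0867 0.0907]
wrist 0.11 79 x [-0.0145  0.016 ] y [0.0794 0.0907]
wrist 0.12 39 x [-0.0139  0.0156] y [0.0428 0.0907]
wrist 0.13 161 x [-0.0136  0.0145] y [0.0304 0.0898]
wrist 0.14 89 x [-0.0111  0.0154] y [0.0608 0.0892]
wrist 0.15 523 x [-0.0106  0.0115] y [0.0568 0.0889]
wrist 0.16 206 x [-0.0142  0.0152] y [0.0596 0.0872]
wrist 0.17 193 x [-0.0168  0.018 ] y [0.0586 0.0873]
wrist 0.18 220 x [-0.0195  0.0206] y [0.0592 0.0873]
wrist 0.19 473 x [-0.0259  0.0271] y [0.0593 0.0872]
wrist 0.2 5 x [-0.0231  0.0261] y [0.063  0.0816]
```

View pics/s7.png

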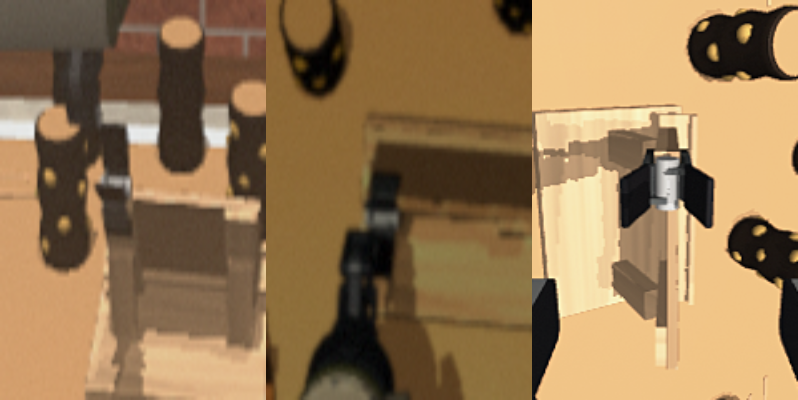

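The clamp sits on board and left upright, y ≈ 70 mm. Its handle ends are at frame z ≈ 199 mm, so the pads are at ≈ 104 mm. The handles span ±27 mm, so the jaw is ≈ 0. The board is still seated and the fingers are clear, so I hand in.

```bash
python3 -c "
from rig import env
print(env.close_job())"
```

```text
the job is handed in; nothing more can be done
None
```

The job is handed in, with no verdict returned: by camera, the board is seated and centred on the easel, and the clamp pinches it to the left upright with its pads about 26 mm below the top edge.

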